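# Shut the two-leaf sample cabinet so its edges lap

### The job

Shut the small grey two-door cabinet on the bench so that its door edges lap properly: first push the left door, the one with the stepped-back (rebated) edge, fully home while the right door is still standing open, then push the right door, the one with the handle and the overlapping flange, fully home over it. Leave the brush, the tape roll and the cup where they are.

Things in the scene. Friction and masses are not known exactly. Their poses are not given: they have to be found in the camera images.
- cabinet: Grey steel cabinet bolted to the bench, 160 deep (x) x 300 wide (y) x 240 high mm without doors. Origin: centre of its underside, on the bench; x points from the door side to the back, y to its left, z up. Outer faces of the shut doors lie at x = -96 mm (shell front -80, doors 16 thick). Doors span 20 to 236 mm above the bench. Tins stand inside, clear of the doors.
- rebated_leaf (a joint): Opening angle (rad) of the left door, hinged upright at the cabinet's left front corner: 0 shut, up to 1.7 as the free edge swings out towards the robot. Starts at 0.55 to 1.15. Flat panel for 133 mm from the hinge, then a 15 mm wide, 7 mm thick tongue set back 9 mm from the outer face. No handle, no latch. 0.5 kg; stays where left, about 1 N at 100 mm from the hinge moves it.
- flanged_leaf (a joint): Opening angle (rad) of the right door, hinged at the right front corner: 0 shut, up to 1.7 open towards the robot. Starts at 0.55 to 1.15. Flat panel for 148 mm, then a 16 mm wide, 7 mm thick flange flush with the outer face that laps over the left door's tongue; shut first, it blocks the left door. Bow handle 125 mm from the hinge, 75 to 135 mm up, 28 mm proud. Weight, stiffness as the left.
- rebated_leaf_hinge (a point): Point on the left door's hinge axis (vertical), in the plane of the door's outer face, at the door's top edge, 236 mm above the bench.
- rebated_leaf_push (a point): Point on the left door's outer face, 100 mm from its hinge axis and 25 mm below the door's top edge (211 mm above the bench): a good place to push. Its frame turns with the door: x axis points from the outer face through the door to its inner face, y axis along the door (from the free edge to the hinge), z up.
- flanged_leaf_hinge (a point): Point on the right door's hinge axis (vertical), in the plane of the door's outer face, at the door's top edge, 236 mm above the bench.
- flanged_leaf_push (a point): Point on the right door's outer face, 100 mm from its hinge axis and 25 mm below the door's top edge (211 mm above the bench), well above the handle. Its frame turns with the door: x axis points from the outer face through the door to its inner face, y axis along the door (from the hinge to the free edge), z up.
- wire_brush: Wire brush with a wooden back, 59 x 155 x 46 mm, loose, lying left of the cabinet; bystander. Origin at the centre of its underside.
- tape_roll: Roll of grey tape lying flat, 97 mm across, 48 mm high, loose, right of the cabinet; bystander. Origin at the centre of its underside.
- sample_cup: Small grey metal cup, 43 mm across, 50 mm high, loose, standing to the left, nearer the robot; bystander. Origin at the centre of its underside.

How it is judged:
On the way, in this order (a step that is already met when the one before it is completed fails the run):
1. the left (rebated) door is shut, while the right (flanged) door still stands open (value of joint rebated_leaf below 0.03 rad and value of joint flanged_leaf above 0.25 rad), for 0.2 s.
2. the right (flanged) door is shut over the left one (value of joint each of rebated_leaf, flanged_leaf below 0.03 rad), for 0.2 s.
At the end, for the whole second after the job is handed in: Both doors are shut to within 0.03 rad (about 5 mm at the free edge), the right door's flange lapping over the left door's tongue (all of step 2); the robot touches nothing.
It fails at once if the wire brush is moved more than 3 cm (distance of wire_brush from where it was at the start of the episode above 0.03 m).
It fails at once if the tape roll is moved more than 3 cm (distance of tape_roll from where it was at the start of the episode above 0.03 m).
It fails at once if the cup is moved more than 3 cm (distance of sample_cup from where it was at the start of the episode above 0.03 m).
It also fails if it takes over 45 s, if anything falls off the work surface, if the arm or the gripper's body presses on something with over 40 N, if the wrist force passes 120 N, or if a joint passes its speed limit or range.

### The arm

A 7-joint arm with a two-finger parallel gripper is mounted at the origin on the work surface; the furniture and walls round the work are solid. World frame = base frame: x ahead of the robot, y to its left, z up, the work surface at z = 0. Lengths are in m, angles in rad, forces in N, time in s.
With the tool pointing down it reaches from about 0.35 to 0.9 m from the base axis. Payload 7.2 kg.
Tool frame: the origin (TCP) lies midway between the tips of the shut fingers; the grasp point (between the pads) lies 19 mm behind it (robot.pinch_z is the distance from the TCP to the grasp point, in m); z points along the fingers, y is the direction in which the jaws open and shut (so a half turn about z gives the same grasp; the last joint's range is limited). The gripper opens to 85 mm and grips with 20 to 120 N. Pads are 22 mm wide; open, the fingers measure 114 mm over their backs; the gripper's body (76 mm by 85 mm) begins 54 mm behind the grasp point. The pads swing forward as they close: fully open they stand 13 mm farther back than shut.
Start: joints at [-1.397, 0.411, -0.013, 1.596, 0.006, 1.134, -0.082], TCP at [0.15, 0.607, 0.231] pointing down, gripper open.
Joint ranges: [-2.95, 2.95], [-0.29, 1.99], [-1.47, 1.44], [0.14, 2.54], [-1.03, 4.17], [0.13, 1.85], [-2.86, 2.86]. Speed limits (rad/s): [2.39, 2.39, 3.01, 3.01, 3.14, 3.14, 3.14].

### API

Orientations are given as a 3x3 rotation matrix whose columns are the frame's x, y, z axes.
In Python, from rig import robot gives the robot as it stands.
- The arm moves only by the tool arm_command, never from a script. Its argument "commands" is a list of rows, each an object with "offset": the shift along the tool's x, y, z in cm, a list of three; "turn": the turn, a rotation vector about the tool's x, y, z in degrees, a list of three; "jaw": the closure, from 0 (fully open) to 1 (shut). In form: [{"offset": [dx, dy, dz], "turn": [rx, ry, rz], "jaw": jaw}, ...]. A call has exactly 10 rows; each row is the pose to reach, as a shift and turn from the pose commanded when the call began, along the tool's axes at that moment; what a row does not reach only later rows make up. A row lasts 1/8 s, in which the tool goes at most 62.5 mm and 10.7 degrees, less where a joint would pass 70% of its speed; a pose out of reach is approached as far as the arm can. A call with a gripper value outside its range is refused whole. The fingers move at their own pace and stop on an object; "squeeze" is the grip in N (left out, the last holds). Time passes only in rows, so rows that repeat a pose let the fingers close, or fill a call up. It gives the time, the measured TCP pose, the force and the opening at its end, in the units of the state.
- robot.get_obs(): the state, without advancing time (a new reading comes with each control period).
- robot.get_image(name): name is "side" or "top"; returns a dict with "pixels" (480x640x3 uint8, red, green, blue), "fx", "fy", "cx", "cy" (pixels), "extrinsics" (4x4, takes a point from camera to world coordinates). Camera axes: x right, y down, z forward; pixel columns grow to the right and rows downward; lengths in m; the calibration is good to about 2 mm. A picture is of the moment at which its call begins. There is no depth.
- robot.hand_in(): hands the job in, once; it reports no verdict.
The state is a dict: "t": time; "joint_pos": joint angles; "joint_vel": joint speeds; "effort": joint torques, N m; "position": TCP position; "ee_rot": TCP orientation; "ft_force": force on the tool from outside, world axes, zero at the start; "wrist_torque": the same for the moment, N m; "finger_gap": opening from 0.0 (shut) to 1.0 (fully open).
Only numpy, scipy, OpenCV 4.12 (cv2) and the standard library are available. Lean on these libraries where they do the work, as an engineer would, in place of code of your own. Each camera call takes 0.05 s, during which the arm holds its last target.

## Working session

There is one attempt and no reset: what is moved stays moved. The work goes in short steps, Python scripts to look and compute and a tool call to move; the robot and the scene stay as the last step left them, time stands still between calls to the robot, and variables do not carry over. Pictures are saved under pics/ and viewed, and the job is handed in when it is done.

Besides the shell and the picture viewer there is one more tool, called after "Emit:" in YAML: its name, and indented under it one key for each argument. arm_command: Moves the arm, as the interface text tells. Its arguments: {"type":"object","properties":{"commands":{"type":"array"},"squeeze":{"type":"number"}},"required":["commands"]}

```bash
mkdir -p pics; ls; python3 - <<'E'
from rig import robot
import cv2,numpy as np
np.set_printoptions(precision=4,suppress=True)
o=robot.get_obs();print(o)
for n in("side","top"):
    d=robot.get_image(n);cv2.imwrite(f"pics/{n}0.png",d["pixels"][:,:,::-1]);print(n,d["fx"],d["fy"],d["cx"],d["cy"],d["extrinsics"])
E
```

```text
pics
{'t': 0.0, 'joint_pos': array([-1.3972,  0.4119, -0.0127,  1.5971,  0.0056,  1.1343, -0.0822]), 'joint_vel': array([ 0.0007,  0.0025, -0.0005,  0.0015, -0.0013,  0.0001,  0.0017]), 'effort': array([ -0.0016, -60.063 ,   0.6813, -29.9423,   0.0138,   0.0108,
        -0.    ]), 'position': array([0.1496, 0.6063, 0.2304]), 'ee_rot': array([[-0.9709,  0.2395, -0.0003],
       [ 0.2395,  0.9709, -0.0016],
       [-0.0001, -0.0017, -1.    ]]), 'ft_force': array([-0.7857,  0.2627,  0.0534]), 'wrist_torque': array([ 0.0152,  0.0396, -0.0176]), 'finger_gap': 0.9992279790035549}
side 600.4927015406544 600.4927015406544 323.06734733264193 228.041645148771 [[-0.9988 -0.0429  0.0228  0.5124]
 [-0.0456  0.6639 -0.7464  1.1259]
 [ 0.0169 -0.7466 -0.665   1.1532]
 [ 0.      0.      0.      1.    ]]
top 555.7162379956715 555.7162379956715 327.91715094968276 238.4222896151037 [[ 0.223  -0.9194  0.324   0.1615]
 [-0.9748 -0.2083  0.0797 -0.0805]
 [-0.0058 -0.3336 -0.9427  1.2787]
 [ 0.      0.      0.      1.    ]]
```

View pics/side0.png

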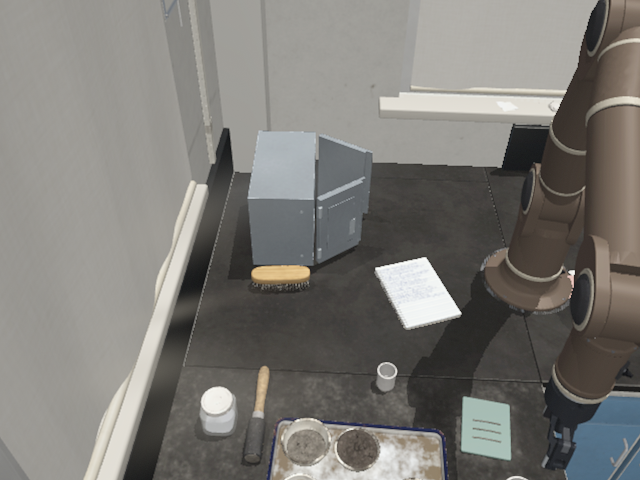

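View pics/top0.png

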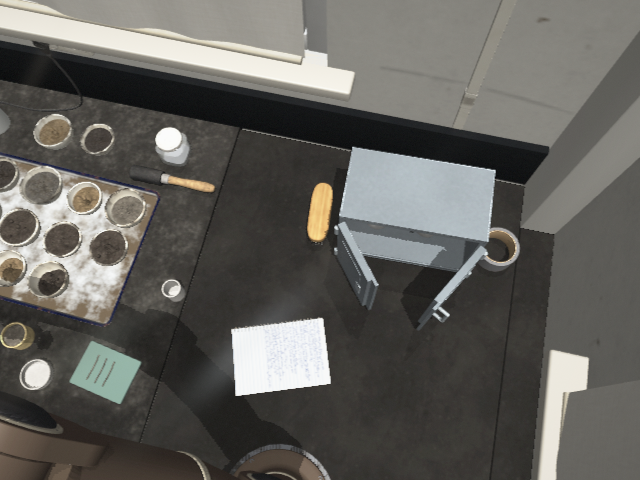

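The top view shows the cabinet at about (420,205). Its left door runs from the hinge near (340,228) to (372,300), and the right door with the handle runs from (485,250) to (420,325). The brush is at (319,213), the tape at (500,250) and the cup at (172,290). I'll zoom in for exact edges.

```bash
python3 - <<'E'
import cv2
a=cv2.imread("pics/top0.png")[140:340,310:530];cv2.imwrite("pics/topz.png",cv2.resize(a,None,fx=3,fy=3,interpolation=cv2.INTER_CUBIC)[:600])
a=cv2.imread("pics/side0.png")[120:280,235:395];cv2.imwrite("pics/sidez.png",cv2.resize(a,None,fx=3.75,fy=3.75,interpolation=cv2.INTER_CUBIC)[:600])
E
```

```text
(no output)
```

View pics/topz.png

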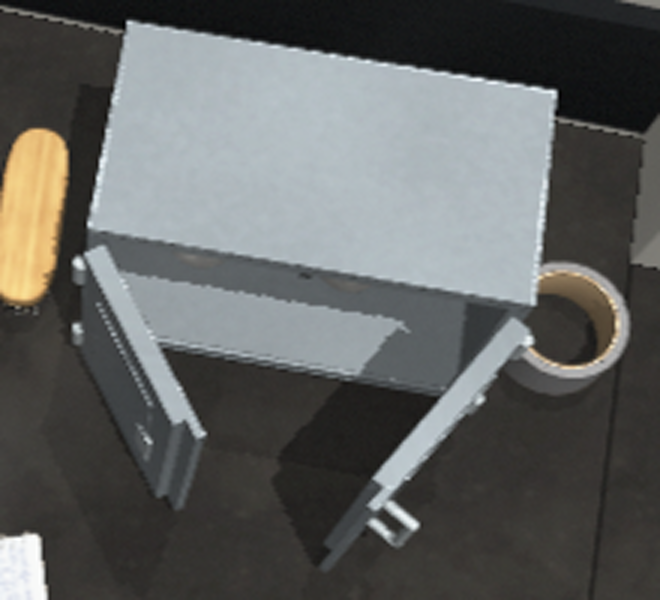

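View pics/sidez.png

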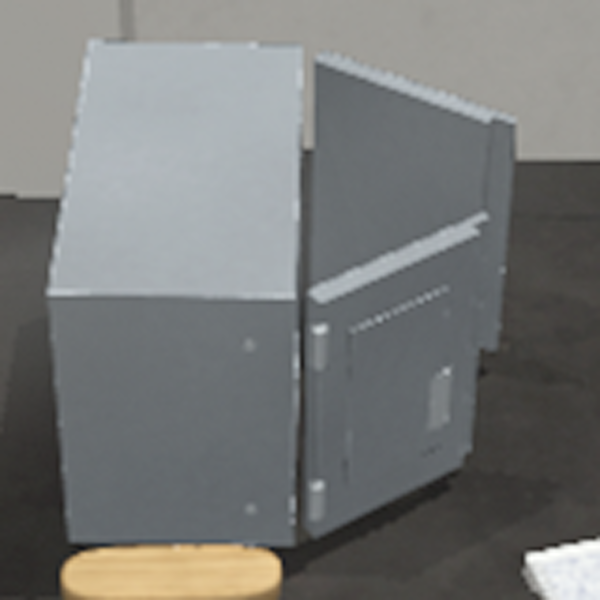

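```bash
cat > h.py <<'E'
import numpy as np
np.set_printoptions(precision=4,suppress=True)
K={"side":(600.4927,323.0673,228.0416,np.array([[-0.9988,-0.0429,0.0228,0.5124],[-0.0456,0.6639,-0.7464,1.1259],[0.0169,-0.7466,-0.665,1.1532]])),
"top":(555.7162,327.9172,238.4223,np.array([[0.223,-0.9194,0.324,0.1615],[-0.9748,-0.2083,0.0797,-0.0805],[-0.0058,-0.3336,-0.9427,1.2787]]))}
def cast(n,u,v,z):
    f,cx,cy,E=K[n];d=E[:,:3]@np.array([(u-cx)/f,(v-cy)/f,1]);c=E[:,3];return c+d*(z-c[2])/d[2]
def proj(n,p):
    f,cx,cy,E=K[n];q=E[:,:3].T@(np.asarray(p)-E[:,3]);return np.array([f*q[0]/q[2]+cx,f*q[1]/q[2]+cy])
E
python3 - <<'E'
from h import *
tz=lambda u,v,z:cast("top",310+(u-1)/3,140+(v-1)/3,z)
sz=lambda u,v,z:cast("side",235+(u-1.4)/3.75,120+(v-1.4)/3.75,z)
BL,BR,FR,FL=[tz(u,v,.24) for u,v in((126,22),(557,91),(536,305),(89,231))]
print(BL,BR,FR,FL,"w",np.linalg.norm(FR-FL),np.linalg.norm(BR-BL),"d",np.linalg.norm(BL-FL),np.linalg.norm(BR-FR))
print("side",*[sz(u,v,.24) for u,v in((90,42),(303,46),(296,298),(50,294))])
y=(FL-FR)+(BL-BR);y/=np.linalg.norm(y);x=np.array([y[1],-y[0],0]);c=(BL+BR+FR+FL)/4
print("c",c,"x",x,"yaw",np.degrees(np.arctan2(x[1],x[0])))
loc=lambda p:np.array([(p-c)@x,(p-c)@y])
print("L hinge end outer",loc(tz(87,254,.236)),loc(tz(170,420,.236)),"inner",loc(tz(102,247,.236)),"tip",loc(tz(205,434,.236)))
print("R outer hinge",loc(tz(534,337,.236)),"outer end",loc(tz(386,482,.236)),"inner hinge",loc(tz(513,318,.236)),"inner end",loc(tz(372,484,.236)),"flange tip",loc(tz(327,545,.236)))
for n,(u,v) in {"L outer end":(478,236),"L tip":(488,215),"L hinge outer":(315,300),"Rtip":(515,122),"R inner hinge":(316,55),"R end panel":(490,121)}.items(): print(n,loc(sz(u,v,.236)))
E
```

```text
[0.7285 0.0041 0.24  ] [ 0.7414 -0.297   0.24  ] [ 0.5826 -0.3031  0.24  ] [ 0.5688 -0.0047  0.24  ] w 0.2987202688221364 0.30138501733524653 d 0.15996177824984803 0.15896887425514644
side [ 0.7414 -0.2942  0.24  ] [ 0.5833 -0.3001  0.24  ] [ 0.5714 -0.0027  0.24  ] [0.7297 0.0038 0.24  ]
c [ 0.6553 -0.1502  0.24  ] x [0.999  0.0445 0.    ] yaw 2.552245848477716
L hinge end outer [-0.0949  0.1479] [-0.1985  0.0752] inner [-0.0882  0.1388] tip [-0.2037  0.0516]
R outer hinge [-0.1004 -0.1511] outer end [-0.2144 -0.0666] inner hinge [-0.0897 -0.1363] inner end [-0.2173 -0.058 ] flange tip [-0.2613 -0.0347]
L outer end [-0.1984  0.0774]
L tip [-0.2063  0.0538]
L hinge outer [-0.0895  0.148 ]
Rtip [-0.2313 -0.0574]
R inner hinge [-0.0884 -0.1409]
R end panel [-0.2134 -0.0582]
```

Both views agree to a few mm. The cabinet centre is at about (0.655,-0.150) with a yaw of 2.55°, and both doors are open about 0.95 rad. Next I'll convert the waypoints into tool-axis offsets.

```bash
cat >> h.py <<'E'
c=np.array([.6558,-.1495,0]);x=np.array([.999,.0445,0]);y=np.array([-.0445,.999,0])
W=lambda a,b,z:c+a*x+b*y+np.array([0,0,z])
loc=lambda p:np.array([(p-c)@x,(p-c)@y,p[2]])
E
python3 - <<'E'
from h import *
from rig import robot
o=robot.get_obs();p=o['position'];R=o['ee_rot']
for q in (W(-.22,.15,.28),): print(q,R.T@(q-p)*100)
x0=np.degrees(np.arctan2(R[1,0],R[0,0]));print(x0)
E
```

```text
[ 0.4293 -0.0094  0.28  ] [-41.9059 -53.0989  -4.8633]
166.14822595862827
```

Emit:
arm_command:
  commands:
    - {"offset": [0,0,-3],"turn": [0,0,0],"jaw": 1}
    - {"offset": [-2,-3,-5],"turn": [0,0,-2],"jaw": 1}
    - {"offset": [-5,-7,-5],"turn": [0,0,-4],"jaw": 1}
    - {"offset": [-9,-11,-5],"turn": [0,0,-6],"jaw": 1}
    - {"offset": [-13,-16,-5],"turn": [0,0,-8],"jaw": 1}
    - {"offset": [-17,-21,-5],"turn": [0,0,-10],"jaw": 1}
    - {"offset": [-21,-26,-5],"turn": [0,0,-12],"jaw": 1}
    - {"offset": [-25,-31,-5],"turn": [0,0,-14],"jaw": 1}
    - {"offset": [-28,-35,-5],"turn": [0,0,-16],"jaw": 1}
    - {"offset": [-30,-38,-5],"turn": [0,0,-16.4],"jaw": 1}

```text
t: 1.35
position: [0.3505, 0.1634, 0.2813]
ee_rot: [[-0.999, -0.042, -0.0], [-0.042, 0.999, 0.0], [0.0, 0.0, -1.0]]
ft_force: [0.2, 0.8, 0.3]
finger_gap: 0.002
```

```bash
python3 - <<'E'
from h import *
from rig import robot
o=robot.get_obs();p=o['position'];R=o['ee_rot'];print(loc(p),R,o['joint_pos'],o['finger_gap'])
print(R.T@(W(-.22,.15,.28)-p)*100)
E
```

```text
[-0.2911  0.3261  0.2813] [[-0.9991 -0.0425 -0.    ]
 [-0.0425  0.9991  0.0002]
 [ 0.      0.0002 -1.    ]] [-0.8715 -0.0766  0.294   2.0628  0.0241  1.1522  1.0252] 0.001877626036616241
[ -7.1445 -17.601    0.1223]
```

Emit:
arm_command:
  commands:
    - {"offset": [-1,-3,0],"turn": [0,0,0],"jaw": 1}
    - {"offset": [-2.5,-6.5,0],"turn": [0,0,0],"jaw": 1}
    - {"offset": [-4,-10,0],"turn": [0,0,0],"jaw": 1}
    - {"offset": [-5.5,-13.5,0],"turn": [0,0,0],"jaw": 1}
    - {"offset": [-6.6,-16,0],"turn": [0,0,0],"jaw": 1}
    - {"offset": [-7.1,-17.6,1],"turn": [0,0,0],"jaw": 1}
    - {"offset": [-7.1,-17.6,3],"turn": [0,0,0],"jaw": 1}
    - {"offset": [-7.1,-17.6,5.5],"turn": [0,0,0],"jaw": 1}
    - {"offset": [-7.1,-17.6,7.5],"turn": [0,0,0],"jaw": 1}
    - {"offset": [-7.1,-17.6,8],"turn": [0,0,0],"jaw": 1}

```text
t: 2.6
position: [0.4278, -0.0068, 0.2002]
ee_rot: [[-0.999, -0.044, -0.002], [-0.044, 0.999, -0.001], [0.002, -0.001, -1.0]]
ft_force: [0.4, 0.3, 0.3]
finger_gap: 0.002
```

```bash
python3 - <<'E'
from h import *
from rig import robot
import cv2
o=robot.get_obs();p=o['position'];print(loc(p),o['joint_pos'],o['ft_force'])
d=robot.get_image("top")["pixels"][:,:,::-1];cv2.imwrite("pics/top1.png",cv2.resize(d[140:360,290:530],None,fx=2.7,fy=2.7))
th=.95
R=o['ee_rot']
for th in (.95,.8,.65,.5,.35,.2,.1,0):
    a=-.096-.1*np.sin(th)-.012*np.cos(th);b=.15-.1*np.cos(th)+.012*np.sin(th)
    print(th,R.T@(W(a,b,.2)-p)*100)
E
```

```text
[-0.2214  0.1527  0.2002] [-0.6363  0.1019  0.5874  2.1132 -0.0688  0.9469  1.6042] [0.3618 0.2855 0.2999]
0.95 [-3.7113 -5.114   0.018 ]
0.8 [-4.5341 -6.3793  0.0168]
0.65 [-5.5368 -7.5074  0.0152]
0.5 [-6.6968 -8.4731  0.013 ]
0.35 [-7.9881 -9.2545  0.0104]
0.2 [-9.3817 -9.8342  0.0075]
0.1 [-10.3521 -10.102    0.0054]
0 [-11.3445 -10.2716   0.0031]
```

View pics/top1.png

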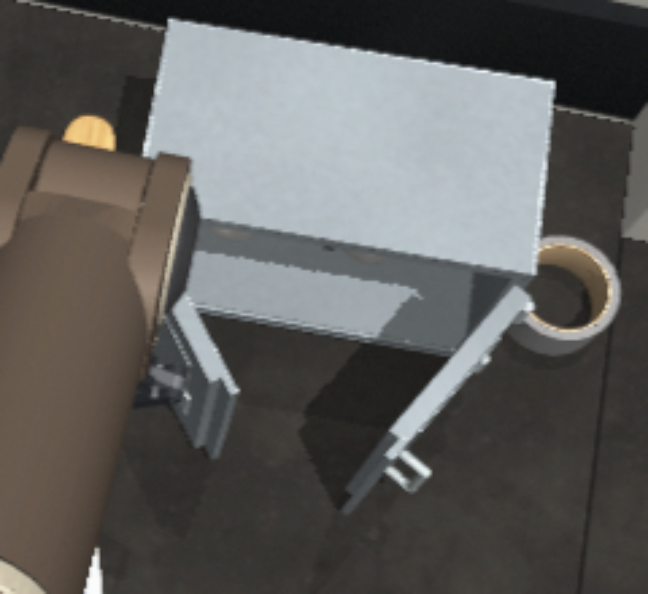

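The fingers, at about (165,375) in the crop, stand just outside the left door. The doors haven't moved. I'll push along the arc to about 0.2 rad.

Emit:
arm_command:
  commands:
    - {"offset": [-1,-1.5,0],"turn": [0,0,0],"jaw": 1}
    - {"offset": [-2.2,-3,0],"turn": [0,0,0],"jaw": 1}
    - {"offset": [-3,-4.2,0],"turn": [0,0,0],"jaw": 1}
    - {"offset": [-3.7,-5.1,0],"turn": [0,0,0],"jaw": 1}
    - {"offset": [-4.5,-6.4,0],"turn": [0,0,0],"jaw": 1}
    - {"offset": [-5.5,-7.5,0],"turn": [0,0,0],"jaw": 1}
    - {"offset": [-6.7,-8.5,0],"turn": [0,0,0],"jaw": 1}
    - {"offset": [-8,-9.2,0],"turn": [0,0,0],"jaw": 1}
    - {"offset": [-9,-9.7,0],"turn": [0,0,0],"jaw": 1}
    - {"offset": [-9.4,-9.8,0],"turn": [0,0,0],"jaw": 1}

```text
t: 3.9
position: [0.5276, -0.1008, 0.2011]
ee_rot: [[-0.999, -0.044, -0.0], [-0.044, 0.999, -0.001], [0.0, -0.001, -1.0]]
ft_force: [-0.6, 0.1, 0.2]
finger_gap: -0.002
```

```bash
python3 - <<'E'
from h import *
from rig import robot
import cv2
o=robot.get_obs();p=o['position'];print(loc(p),o['ft_force'])
for n,s in(("top",np.s_[140:360,290:530]),("side",np.s_[110:310,220:440])):
    d=robot.get_image(n)["pixels"][:,:,::-1];cv2.imwrite(f"pics/{n}2.png",cv2.resize(d[s],None,fx=2.7,fy=2.7))
E
```

```text
[-0.1259  0.0543  0.2011] [-0.6312  0.0599  0.2368]
```

View pics/top2.png

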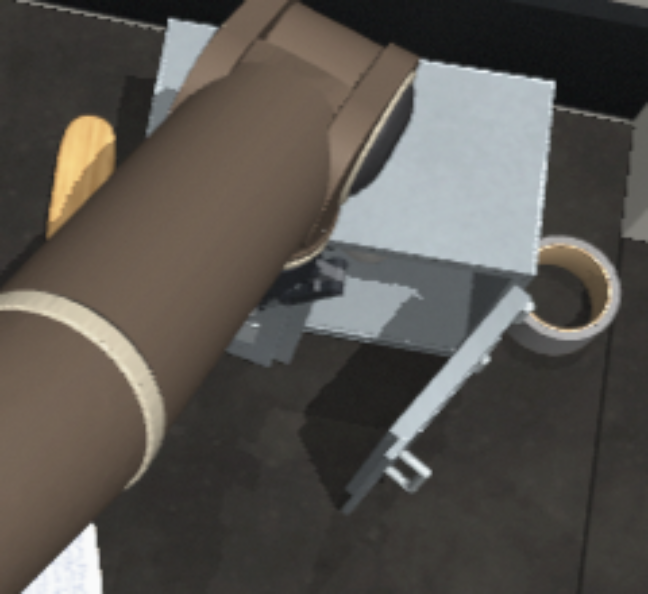

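View pics/side2.png

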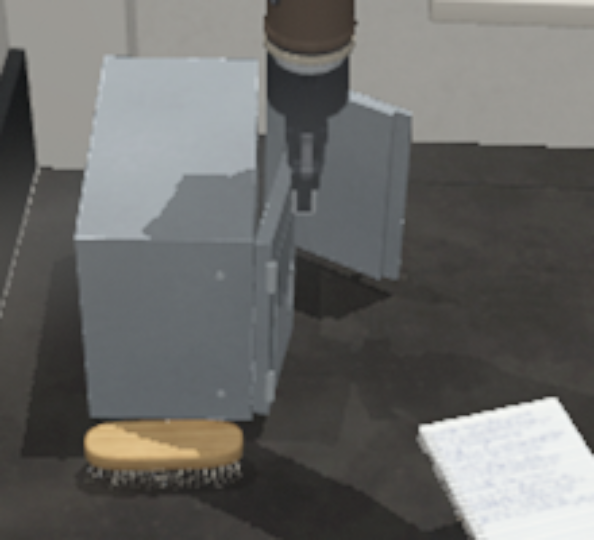

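The left door is nearly shut, with the fingers on its face and the right door unmoved. I'll finish slowly and watch the force.

Emit:
arm_command:
  commands:
    - {"offset": [-0.3,-0.1,0],"turn": [0,0,0],"jaw": 1}
    - {"offset": [-0.6,-0.2,0],"turn": [0,0,0],"jaw": 1}
    - {"offset": [-0.9,-0.3,0],"turn": [0,0,0],"jaw": 1}
    - {"offset": [-1.1,-0.3,0],"turn": [0,0,0],"jaw": 1}
    - {"offset": [-1.3,-0.4,0],"turn": [0,0,0],"jaw": 1}
    - {"offset": [-1.5,-0.4,0],"turn": [0,0,0],"jaw": 1}
    - {"offset": [-1.6,-0.4,0],"turn": [0,0,0],"jaw": 1}
    - {"offset": [-1.7,-0.4,0],"turn": [0,0,0],"jaw": 1}
    - {"offset": [-1.8,-0.4,0],"turn": [0,0,0],"jaw": 1}
    - {"offset": [-1.8,-0.4,0],"turn": [0,0,0],"jaw": 1}

```text
t: 5.25
position: [0.5453, -0.1035, 0.2013]
ee_rot: [[-0.999, -0.044, 0.0], [-0.044, 0.999, 0.0], [-0.0, 0.0, -1.0]]
ft_force: [-0.7, 0.4, -0.5]
finger_gap: -0.002
```

```bash
python3 - <<'E'
from h import *
from rig import robot
o=robot.get_obs();p=o['position'];print(loc(p),o['ft_force'])
E
```

```text
[-0.1084  0.0509  0.2013] [-0.6774  0.4251 -0.481 ]
```

Not seated yet, as there is no reaction force. I'll press on in 1 mm steps.

Emit:
arm_command:
  commands:
    - {"offset": [-0.1,0,0],"turn": [0,0,0],"jaw": 1}
    - {"offset": [-0.1,0,0],"turn": [0,0,0],"jaw": 1}
    - {"offset": [-0.2,0,0],"turn": [0,0,0],"jaw": 1}
    - {"offset": [-0.2,0,0],"turn": [0,0,0],"jaw": 1}
    - {"offset": [-0.3,0,0],"turn": [0,0,0],"jaw": 1}
    - {"offset": [-0.3,0,0],"turn": [0,0,0],"jaw": 1}
    - {"offset": [-0.4,0,0],"turn": [0,0,0],"jaw": 1}
    - {"offset": [-0.4,0,0],"turn": [0,0,0],"jaw": 1}
    - {"offset": [-0.4,0,0],"turn": [0,0,0],"jaw": 1}
    - {"offset": [-0.4,0,0],"turn": [0,0,0],"jaw": 1}

```text
t: 6.5
position: [0.5473, -0.1034, 0.2012]
ee_rot: [[-0.999, -0.044, -0.003], [-0.044, 0.999, 0.001], [0.003, 0.001, -1.0]]
ft_force: [-8.3, 0.5, 6.4]
finger_gap: 0.003
```

```bash
python3 - <<'E'
from h import *
from rig import robot
import cv2
o=robot.get_obs();p=o['position'];print(loc(p),o['ft_force'])
for n,s in(("side",np.s_[110:310,220:440]),):
    d=robot.get_image(n)["pixels"][:,:,::-1];cv2.imwrite(f"pics/{n}3.png",cv2.resize(d[s],None,fx=2.7,fy=2.7,interpolation=2))
E
```

```text
[-0.1063  0.0509  0.2012] [-8.2807  0.5418  6.3588]
```

View pics/side3.png

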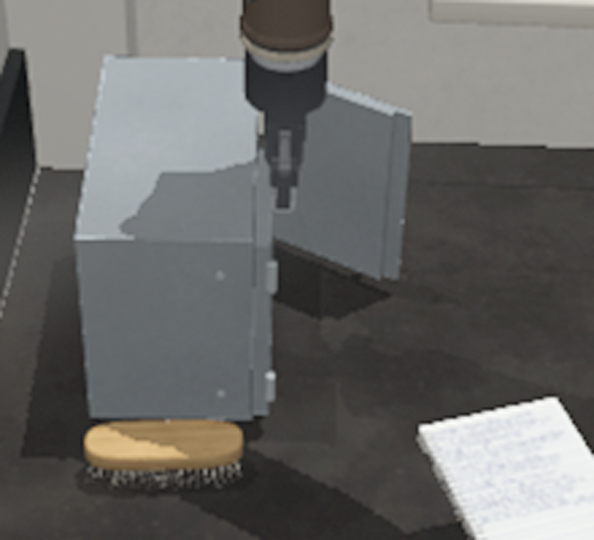

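The left door is home: it stopped at 8 N of reaction and is flush in the picture. I'll back off, rise, go round to the outside of the right door and lower.

Emit:
arm_command:
  commands:
    - {"offset": [1.5,0,0],"turn": [0,0,0],"jaw": 1}
    - {"offset": [3,0,-1],"turn": [0,0,0],"jaw": 1}
    - {"offset": [4,0,-4],"turn": [0,0,0],"jaw": 1}
    - {"offset": [5,0,-8],"turn": [0,0,0],"jaw": 1}
    - {"offset": [6.5,-3,-8],"turn": [0,0,0],"jaw": 1}
    - {"offset": [8,-7,-8],"turn": [0,0,0],"jaw": 1}
    - {"offset": [9.5,-11,-8],"turn": [0,0,0],"jaw": 1}
    - {"offset": [11,-15,-8],"turn": [0,0,0],"jaw": 1}
    - {"offset": [11.5,-18.5,-8],"turn": [0,0,0],"jaw": 1}
    - {"offset": [11.5,-20,-8],"turn": [0,0,0],"jaw": 1}

```text
t: 7.8
position: [0.4422, -0.3103, 0.2815]
ee_rot: [[-0.999, -0.042, 0.001], [-0.042, 0.999, -0.001], [-0.001, -0.001, -1.0]]
ft_force: [0.4, -0.5, 0.1]
finger_gap: 0.002
```

```bash
python3 - <<'E'
from h import *
from rig import robot
import cv2
o=robot.get_obs();p=o['position'];print(loc(p),o['ft_force'],o['joint_pos'])
for n,s in(("top",np.s_[140:360,290:530]),("side",np.s_[110:310,220:440])):
    d=robot.get_image(n)["pixels"][:,:,::-1];cv2.imwrite(f"pics/{n}4.png",cv2.resize(d[s],None,fx=2.7,fy=2.7,interpolation=2))
R=o['ee_rot']
for th in (.95,.8,.65,.5,.35,.2,.1,0):
    a=-.096-.1*np.sin(th)-.011*np.cos(th);b=-.15+.1*np.cos(th)-.011*np.sin(th)
    print(th,R.T@(W(a,b,.2)-p)*100)
E
```

```text
[-0.2206 -0.1511  0.2815] [ 0.3649 -0.4719  0.0857] [-0.1125  0.2669  0.7904  1.774  -0.2037  1.1838  2.3499]
0.95 [-3.6608  5.0504  8.1461]
0.8 [-4.4911  6.3088  8.1458]
0.65 [-5.5001  7.429   8.1457]
0.5 [-6.6651  8.3858  8.146 ]
0.35 [-7.9601  9.1578  8.1465]
0.2 [-9.3559  9.7275  8.1472]
0.1 [-10.3271   9.9885   8.1478]
0 [-11.3194  10.1513   8.1485]
```

View pics/top4.png

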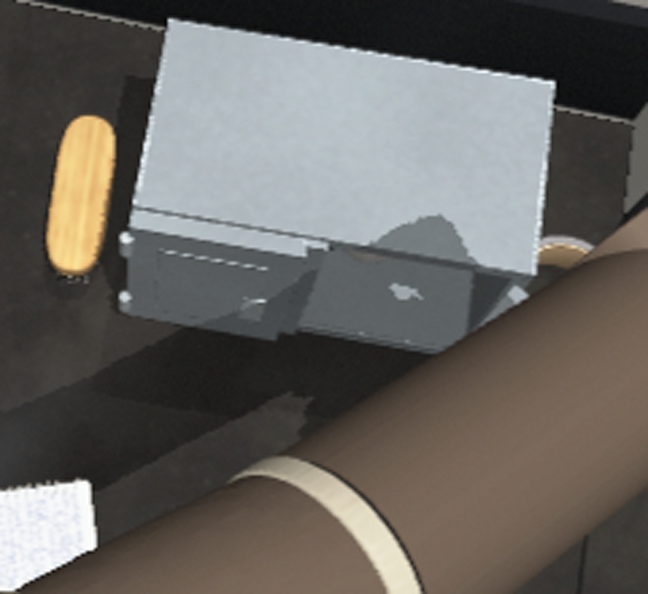

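View pics/side4.png

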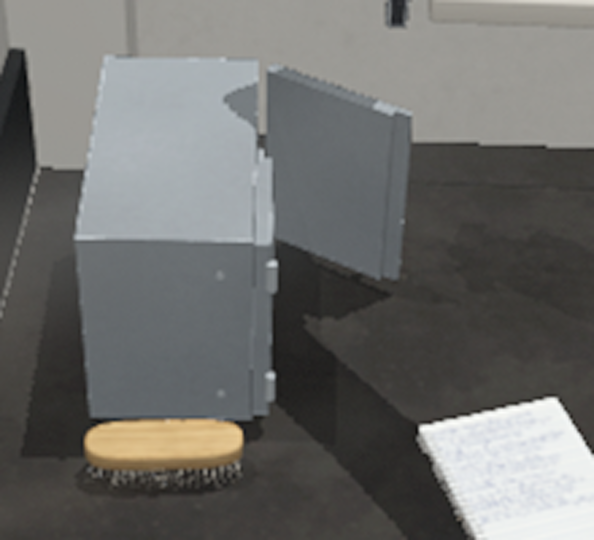

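The left door is flush and the right door still stands open. I'll lower, then approach the right door.

Emit:
arm_command:
  commands:
    - {"offset": [0,0,2],"turn": [0,0,0],"jaw": 1}
    - {"offset": [0,0,4.5],"turn": [0,0,0],"jaw": 1}
    - {"offset": [0,0,7],"turn": [0,0,0],"jaw": 1}
    - {"offset": [0,0,8.1],"turn": [0,0,0],"jaw": 1}
    - {"offset": [0,0,8.1],"turn": [0,0,0],"jaw": 1}
    - {"offset": [-0.7,1,8.1],"turn": [0,0,0],"jaw": 1}
    - {"offset": [-1.4,2,8.1],"turn": [0,0,0],"jaw": 1}
    - {"offset": [-2.1,3,8.1],"turn": [0,0,0],"jaw": 1}
    - {"offset": [-2.6,3.7,8.1],"turn": [0,0,0],"jaw": 1}
    - {"offset": [-2.6,3.7,8.1],"turn": [0,0,0],"jaw": 1}

```text
t: 9.15
position: [0.468, -0.2693, 0.2003]
ee_rot: [[-0.999, -0.046, 0.0], [-0.046, 0.999, 0.0], [-0.0, 0.0, -1.0]]
ft_force: [0.5, -0.3, -1.1]
finger_gap: -0.001
```

```bash
python3 - <<'E'
from h import *
from rig import robot
o=robot.get_obs();p=o['position'];print(loc(p),o['ft_force'],o['joint_pos'])
E
```

```text
[-0.1929 -0.1113  0.2003] [ 0.5298 -0.2596 -1.1322] [-0.1466  0.3536  0.742   1.8774 -0.2791  1.0163  2.3303]
```

Emit:
arm_command:
  commands:
    - {"offset": [-0.5,0.6,0],"turn": [0,0,0],"jaw": 1}
    - {"offset": [-0.9,1.1,0],"turn": [0,0,0],"jaw": 1}
    - {"offset": [-1.7,2.3,0],"turn": [0,0,0],"jaw": 1}
    - {"offset": [-2.7,3.4,0],"turn": [0,0,0],"jaw": 1}
    - {"offset": [-3.9,4.4,0],"turn": [0,0,0],"jaw": 1}
    - {"offset": [-5.2,5.2,0],"turn": [0,0,0],"jaw": 1}
    - {"offset": [-6,5.5,0],"turn": [0,0,0],"jaw": 1}
    - {"offset": [-6.6,5.7,0],"turn": [0,0,0],"jaw": 1}
    - {"offset": [-7.1,5.9,0],"turn": [0,0,0],"jaw": 1}
    - {"offset": [-7.1,5.9,0],"turn": [0,0,0],"jaw": 1}

```text
t: 10.4
position: [0.5361, -0.208, 0.2002]
ee_rot: [[-0.999, -0.044, 0.0], [-0.044, 0.999, -0.0], [-0.0, -0.0, -1.0]]
ft_force: [-0.7, 0.3, 0.1]
finger_gap: -0.003
```

```bash
python3 - <<'E'
from h import *
from rig import robot
import cv2
o=robot.get_obs();p=o['position'];print(loc(p),o['ft_force'])
for n,s in(("side",np.s_[110:310,220:440]),):
    d=robot.get_image(n)["pixels"][:,:,::-1];cv2.imwrite(f"pics/{n}5.png",cv2.resize(d[s],None,fx=2.7,fy=2.7,interpolation=2))
E
```

```text
[-0.1222 -0.0532  0.2002] [-0.7247  0.3312  0.0827]
```

View pics/side5.png

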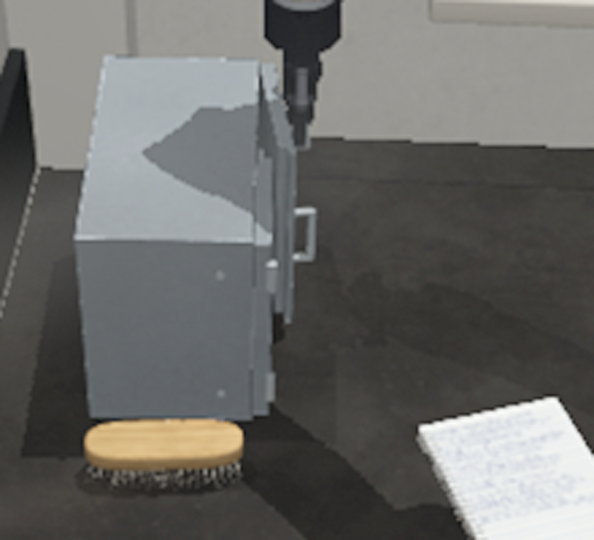

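The right door is about 0.15 rad from shut and its flange is coming in over the closed left door. I'll push it home.

Emit:
arm_command:
  commands:
    - {"offset": [-0.3,0.1,0],"turn": [0,0,0],"jaw": 1}
    - {"offset": [-0.6,0.2,0],"turn": [0,0,0],"jaw": 1}
    - {"offset": [-0.9,0.2,0],"turn": [0,0,0],"jaw": 1}
    - {"offset": [-1.2,0.3,0],"turn": [0,0,0],"jaw": 1}
    - {"offset": [-1.4,0.3,0],"turn": [0,0,0],"jaw": 1}
    - {"offset": [-1.5,0.3,0],"turn": [0,0,0],"jaw": 1}
    - {"offset": [-1.6,0.3,0],"turn": [0,0,0],"jaw": 1}
    - {"offset": [-1.7,0.3,0],"turn": [0,0,0],"jaw": 1}
    - {"offset": [-1.8,0.3,0],"turn": [0,0,0],"jaw": 1}
    - {"offset": [-1.8,0.3,0],"turn": [0,0,0],"jaw": 1}

```text
t: 11.7
position: [0.5513, -0.2042, 0.2002]
ee_rot: [[-0.999, -0.044, -0.004], [-0.044, 0.999, 0.002], [0.004, 0.002, -1.0]]
ft_force: [-10.7, 2.5, 7.8]
finger_gap: 0.001
```

```bash
python3 - <<'E'
from h import *
from rig import robot
o=robot.get_obs();p=o['position'];print(loc(p),o['ft_force'])
E
```

```text
[-0.1068 -0.05    0.2002] [-10.7134   2.4504   7.7614]
```

The door is seated, with a hard stop at 10.7 N and the same depth as the left door within 0.5 mm. I'll back away and look.

Emit:
arm_command:
  commands:
    - {"offset": [1.5,0,0],"turn": [0,0,0],"jaw": 1}
    - {"offset": [3,0,0],"turn": [0,0,0],"jaw": 1}
    - {"offset": [5,0,-3],"turn": [0,0,0],"jaw": 1}
    - {"offset": [7,0,-6],"turn": [0,0,0],"jaw": 1}
    - {"offset": [9,2,-8],"turn": [0,0,0],"jaw": 1}
    - {"offset": [11,6,-8],"turn": [0,0,0],"jaw": 1}
    - {"offset": [13,11,-8],"turn": [0,0,0],"jaw": 1}
    - {"offset": [14,16,-8],"turn": [0,0,0],"jaw": 1}
    - {"offset": [15,21,-8],"turn": [0,0,0],"jaw": 1}
    - {"offset": [15,23,-8],"turn": [0,0,0],"jaw": 1}

```text
t: 12.95
position: [0.3921, 0.0211, 0.2803]
ee_rot: [[-0.999, -0.048, 0.001], [-0.048, 0.999, 0.002], [-0.001, 0.002, -1.0]]
ft_force: [0.5, -0.3, 0.4]
finger_gap: -0.001
```

Emit:
arm_command:
  commands:
    - {"offset": [0.5,3,0],"turn": [0,0,0],"jaw": 1}
    - {"offset": [1,7,0],"turn": [0,0,0],"jaw": 1}
    - {"offset": [1.5,11,0],"turn": [0,0,0],"jaw": 1}
    - {"offset": [2,15,0],"turn": [0,0,0],"jaw": 1}
    - {"offset": [2.5,19,0],"turn": [0,0,0],"jaw": 1}
    - {"offset": [3,22,0],"turn": [0,0,0],"jaw": 1}
    - {"offset": [3,24,0],"turn": [0,0,0],"jaw": 1}
    - {"offset": [3,25,0],"turn": [0,0,0],"jaw": 1}
    - {"offset": [3,25,0],"turn": [0,0,0],"jaw": 1}
    - {"offset": [3,25,0],"turn": [0,0,0],"jaw": 1}

```text
t: 14.2
position: [0.3528, 0.2661, 0.2803]
ee_rot: [[-0.999, -0.043, 0.0], [-0.043, 0.999, -0.0], [-0.0, -0.0, -1.0]]
ft_force: [0.1, 0.7, -0.1]
finger_gap: 0.002
```

```bash
python3 - <<'E'
from h import *
from rig import robot
import cv2
o=robot.get_obs();p=o['position'];print(o['t'],loc(p),o['ft_force'])
for n,s in(("top",np.s_[140:360,290:530]),("side",np.s_[110:310,220:440])):
    d=robot.get_image(n)["pixels"][:,:,::-1];cv2.imwrite(f"pics/{n}6.png",cv2.resize(d[s],None,fx=2.7,fy=2.7,interpolation=2));cv2.imwrite(f"pics/{n}6f.png",d)
for q in ((-.096,.15),(-.096,0.017),(-.096,-.15)): print(((proj("top",W(*q,.236))-[290,140])*2.7))
E
```

```text
14.2 [-0.2842  0.4287  0.2803] [ 0.1335  0.6894 -0.1061]
[127.5902 227.7515]
[305.0786 257.5828]
[531.9159 295.7085]
```

View pics/top6.png

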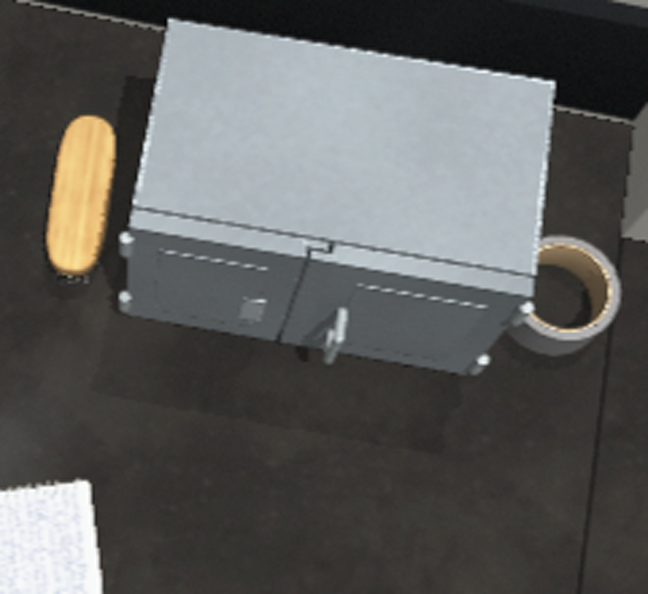

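View pics/side6f.png

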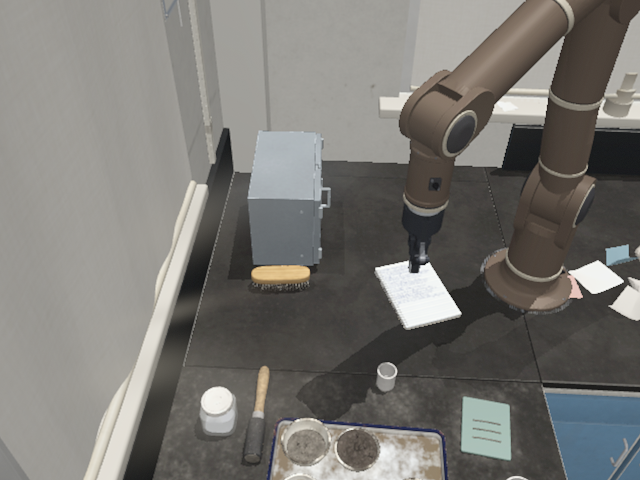

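Both doors are flush. The lapped joint shows at about (318,247) in the top crop, with the outer edge on the predicted shut line from (128,228) to (532,296). The brush, tape and cup haven't moved, and the arm is clear of everything, so I'm handing in.

```bash
python3 -c "
from rig import robot
print(robot.hand_in())"
```

```text
the job is handed in; nothing more can be done
None
```

I shut the left (rebated) door first, with the right door still open at about 0.95 rad, then pushed the right (flanged) door home over it. I used the closed fingertips from above and handed in at about 14 s.

- **Doors:** the left door stopped against about 8 N and the right against about 11 N, within 0.5 mm of the same depth. In the last top view both doors lie on the predicted shut line and the lap joint is visible. I judged "shut" from these, as no joint angle is reported.
- **Bystanders:** the brush, tape roll and cup look unmoved in the pictures; I compared them by eye and did not measure them.
- **Arm:** it stood clear of everything at hand-in, with a wrist force reading below 1 N.

No check failed or disagreed.

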